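# Put the baren away in the chest with the folding lid stay

## Robot

A 6-joint arm with a two-finger parallel gripper is mounted at the origin on a cart in front of the work surface, level with it; the furniture and walls round the work are solid. World frame = base frame: x ahead of the robot, y to its left, z up, the work surface at z = 0. Lengths are in m, angles in degrees, forces in N, time in s.
With the tool pointing down it reaches from about 0.4 to 0.825 m from the base axis. Payload 7 kg.
Tool frame: the origin (TCP) lies between the finger pads; the fingertips stand 19 mm ahead of it and the grasp point (between the pads) is the TCP (r.finger_overhang is the distance from the TCP to the fingertips, in m); z points along the fingers, y is the direction in which the jaws open and shut (so a half turn about z gives the same grasp; the last joint's range is limited). The gripper opens to 88 mm and grips with 3 to 60 N. Pads are 19 mm wide; open, the fingers measure 130 mm over their backs; the gripper's body (78 mm by 193 mm) begins 47 mm behind the grasp point.
Start: joints at [91.278, 20.546, 0.682, 0, -70.136, -16.507], TCP at [0.177, 0.651, 0.246] pointing down, gripper open.
Joint ranges: [-176.03, 176.03], [-82.01, 121.73], [-58.28, 71.71], [-173.87, 95.51], [-174.79, -0.11], [-173.66, 173.66]. Speed limits (degrees/s): [136.94, 136.94, 172.46, 180, 180, 180].

## Interface

Orientations are given as [roll, pitch, yaw] about the fixed x, y, z axes, in that order (R = Rz(yaw) Ry(pitch) Rx(roll)).
In Python, from plant import r, optics gives the robot as it stands. The module is installed in compiled form; this text tells all that it offers.
- The arm moves only by the tool step_arm, never from a script. Its argument "increments" is a list of rows, each an object of numbers: "tx", "ty", "tz": the shift along the world's x, y, z in mm; "ax", "ay", "az": the turn, a rotation vector about the world's x, y, z in degrees; "claw": the gripper command: -1 is shut, 1 is fully open, values between are in proportion. In form: [{"tx": .., "ty": .., "tz": .., "ax": .., "ay": .., "az": .., "claw": ..}, ...]. A call has 1 to 12 rows; each row shifts and turns the commanded pose from where the row before left it; what a row does not reach is not made up. A row lasts 1/10 s, in which the tool goes at most 50 mm and 8.59 degrees, less where a joint would pass 70% of its speed; a pose out of reach is approached as far as the arm can. A call with a gripper value outside its range is refused whole. The fingers move at their own pace and stop on an object; "newtons" is the grip in N (left out, the last holds). Time passes only in rows, so rows that do not move let the fingers close. It gives the time, the measured TCP pose, the force and the opening at its end, in the units of the state.
- r.get_state(): the state, without advancing time (a new reading comes with each control period).
- optics.capture(name): name is "side" or "top" or "wrist"; returns a dict with "image" (420x560x3 uint8, blue, green, red), "depth" (420x560 float32, m along the optical axis (not along the pixel's ray), 0 where there is no reading), "fx", "fy", "cx", "cy" (pixels), "distortion" ([k1, k2, p1, p2, k3] as OpenCV has them; the pictures are not rectified), "R" (3x3) and "t" (3): a world point X has camera coordinates R X + t. Camera axes: x right, y down, z forward; pixel columns grow to the right and rows downward; lengths in m; the calibration is good to about 2 mm. A picture is of the moment at which its call begins.
- r.close_job(): hands the job in, once; it reports no verdict.
The state is a dict: "time_s": time; "joints": joint angles; "qd": joint speeds; "joint_torque": joint torques, N m; "tcp_pos": TCP position; "eef_rot": TCP orientation; "contact_force": force on the tool from outside, world axes, zero at the start; "moment": the same for the moment, N m; "gripper_width": finger opening in m.
Only numpy, scipy, OpenCV 4.12 (cv2) and the standard library are available. Lean on these libraries where they do the work, as an engineer would, in place of code of your own. Each camera call takes 0.05 s, during which the arm holds its last target. There are 200 camera calls.

## Task

Put the wooden baren away in the plywood chest: raise the lid by its tab until the folding stay on its side clicks over straight and locks, without straining it so that its foot slips, and set the baren down flat on the chest's floor. Then push down gently on the stay's thumb pin to break the joint, and lower the lid by its tab, without letting it drop, until it is fully shut. Leave the things round about where they are.

Things in the scene. Friction and masses are not known exactly. Their poses are not given: they have to be found in the camera images.
- chest: The open plywood chest, fixed to the table: 190 mm deep (its x), 220 mm wide (its y), 85 mm high, walls and floor 10 mm thick. Origin at the centre of its underside on the table; x points to the hinged (far) side, y to its left, z up. The folding steel stay is on the outside of its left wall (+y).
- lid_hinge (a point): Middle of the lid's hinge line, on the chest's far rim: at (95, 0, 86) mm in the chest's frame. The axes turn with the lid: y along the hinge line, -x from the hinge towards the lid's free edge.
- lid_tab (a point): Centre of the lid's pull tab, a wooden tongue 20 mm wide (along y) and 10 mm thick, out to 55 mm beyond the middle of the free edge; the point is 30 mm beyond it, at (-220, 0, 6) mm in the lid_hinge frame, axes alike. Lid: plywood, 190 x 220 x 12 mm, 0.4 kg. Pinched by its two narrow sides (along y) the tab can turn between the fingers, so the hand need not tilt with the lid.
- lid (a joint): Angle of the lid, rad: 0 shut, grows as it is raised. The angle at which the stay locks differs from start to start, between 1.31 and 1.46, with the setting of the stay's foot. It takes about 3 N at the tab to raise. The stiff hinge holds the lid by itself above about 1.2 rad; lower down it falls unless it is held.
- stay_upper (a joint): Fold of the stay's elbow, rad: 2.39 to 2.55 folded with the lid shut, 0 with its two links in line, -0.10 locked (past straight, on its stop). Over the last 0.1 rad of lid travel the click spring resists with up to about 15 N at the tab, then snaps the elbow over; after that the lid comes up hard against the straight stay and the pull rises steeply.
- stay_foot_pivot (a point): Lower pivot of the stay, on a steel foot clamped in a slotted rail on the chest's left wall, at (-20, 116, 70) mm in the chest's frame, set up to 5 mm forward or back. The lower link is 58 mm long from here to the elbow, the upper one 80 mm. The foot slips along its rail when the lid is strained against the locked stay with more than about 25 N at the tab.
- stay_pin (a point): Middle of the stay's thumb pin: 14 mm thick, level, parallel to the hinge, standing out from the elbow 11 to 47 mm off the chest's left wall (the point: 32 mm). Locked: near (25, 142, 109) mm (x by 5 mm more or less) in the chest's frame. Pushed down with 6 to 9 N it clicks through after 6 mm and is free of the spring 15 mm down, 5 mm nearer the hinge; the lid sinks 0.06 rad and stands. Farther down it draws the lid.
- baren_knob (a point): Centre of the knob of the loose wooden baren (0.15 kg): a disc 108 mm across and 20 mm thick with a round knob 40 mm wide standing on it up to 48 mm. The point lies 34 mm above its underside, on its axis; z points up.
- paste_pot: Bystander: small round pot, 58 mm wide and 50 mm high; origin at the centre of its underside.
- ink_tube_0: Bystander: paint tube lying flat, 45 x 146 x 30 mm; origin at the centre of its underside.
- peg_2: Bystander: wooden clothes peg lying flat, 15 x 72 x 12 mm; origin at the centre of its underside.

How it is judged (in metres and radians):
On the way, in this order (a step that is already met when the one before it is completed fails the run):
1. the lid is raised and its stay is locked straight (value of joint stay_upper below -0.05 rad and value of joint lid above 1.25 rad), for 0.2 s.
2. the baren is set down flat in the chest and let go, with the stay still locked (all of step 1 and x of baren_knob in the frame of chest between -0.045 and 0.045 m and y of baren_knob in the frame of chest between -0.06 and 0.06 m and height (world z) of baren_knob below 0.055 m and angle between baren_knob's own z axis and vertical below 0.15 rad and contact force between the fingers and baren below 0.1 N), for 0.2 s.
3. the stay's elbow is broken (value of joint stay_upper above 0.25 rad), for 0.1 s.
At the end, for the whole second after the job is handed in: The lid is shut (under 0.03 rad), with the baren lying flat (tilt under 0.15 rad) and at rest on the chest's floor, its axis within 45 mm (depth) and 60 mm (width) of the chest's centre (value of joint lid below 0.03 rad and x of baren_knob in the frame of chest between -0.045 and 0.045 m and y of baren_knob in the frame of chest between -0.06 and 0.06 m and height (world z) of baren_knob below 0.055 m and angle between baren_knob's own z axis and vertical below 0.15 rad and contact force between the fingers and baren below 0.1 N and linear speed of baren below 0.02 m/s); the robot touches nothing.
It fails at once if the lid drops or is slammed: below 1.2 rad it closes faster than 1.6 rad/s (velocity of joint lid below -1.6 rad/s and value of joint lid below 1.2 rad).
It fails at once if the lid is strained against the stay: the foot of the stay slips by more than 2 mm (distance of stay_foot_pivot from where it was at the start of the episode above 0.002 m).
It fails at once if the fingers load the stay with more than 25 N (contact force between the fingers and stay_upper above 25 N).
It fails at once if the baren is let go high over the chest and dropped in (x of baren_knob in the frame of chest between -0.045 and 0.045 m and y of baren_knob in the frame of chest between -0.06 and 0.06 m and height (world z) of baren_knob above 0.08 m and contact force between the fingers and baren below 0.05 N).
It fails at once if a bystander is moved by more than 20 mm (distance of any of paste_pot, ink_tube_0, peg_2 from where it was at the start of the episode above 0.02 m).
It also fails if it takes over 72 s, if anything falls off the work surface, if the arm or the gripper's body presses on something with over 40 N, if the wrist force passes 120 N, or if a joint passes its speed limit or range.

## Working session

There is one attempt and no reset: what is moved stays moved. The work goes in short steps, Python scripts to look and compute and a tool call to move; the robot and the scene stay as the last step left them, time stands still between calls to the robot, and variables do not carry over. Pictures are saved under pics/ and viewed, about 8 in all and at most 12, crops included, and the job is handed in when it is done.

Besides the shell and the picture viewer there is one more tool, called after ">>>" by a JSON object that holds its "api" and its "payload", one argument or row to a line. step_arm: Moves the arm, as the interface text tells. Its arguments: {"type":"object","properties":{"increments":{"type":"array","items":{"type":"object","properties":{"tx":{"type":"number"},"ty":{"type":"number"},"tz":{"type":"number"},"ax":{"type":"number"},"ay":{"type":"number"},"az":{"type":"number"},"claw":{"type":"number"}}}},"newtons":{"type":"number"}},"required":["increments"]}

```bash
mkdir -p pics
cat > h.py <<'E'
import numpy as np, cv2
from plant import r, optics
def cap(n):
    c=optics.capture(n); c['K']=np.array([[c['fx'],0,c['cx']],[0,c['fy'],c['cy']],[0,0,1.]]); return c
def cloud(c):
    h,w=c['depth'].shape
    uv=np.stack(np.meshgrid(np.arange(w),np.arange(h)),-1).reshape(-1,1,2).astype(float)
    n=cv2.undistortPoints(uv,c['K'],np.array(c['distortion'])).reshape(h,w,2)
    d=c['depth'][...,None]
    P=np.concatenate([n*d,d],-1)
    W=(P-np.array(c['t']))@np.array(c['R']); W[c['depth']==0]=np.nan
    return W
def proj(c,X):
    R=np.array(c['R']);return cv2.projectPoints(np.atleast_2d(X).astype(float),cv2.Rodrigues(R)[0],np.array(c['t'],float),c['K'],np.array(c['distortion']))[0].reshape(-1,2)
E
python3 - <<'E'
from h import *
import pickle
for n in ['top','side']:
    c=cap(n); cv2.imwrite(f'pics/{n}0.png',c['image']); pickle.dump(c,open(n+'0.pkl','wb'))
    print(n,-np.array(c['R']).T@c['t'])
print(r.get_state())
E
```

```text
top [ 0.291467   -0.04000251  1.28593014]
side [0.54916265 0.91100313 0.5257151 ]
{'time_s': 0.1, 'joints': array([ 9.12774371e+01,  2.05876513e+01,  6.39706330e-01, -1.79743739e-02,
       -7.01358094e+01, -1.65073126e+01]), 'qd': array([ 0.11607087, -0.08746407,  0.22979168,  0.05027591,  0.01315054,
        0.15732336]), 'joint_torque': array([-4.83817421e-04, -5.84166133e+01,  2.93753117e+01,  7.01544374e+00,
        1.02117399e-02, -4.45425917e-05]), 'tcp_pos': array([0.17722719, 0.65089938, 0.24471718]), 'eef_rot': array([ 1.79914896e+02, -7.59845425e-03, -1.52359898e+01]), 'contact_force': array([0.23785   , 0.53511988, 0.6842255 ]), 'moment': array([-0.0272499 ,  0.0194905 , -0.00166627]), 'gripper_width': 0.08760613078614878}
```

View pics/top0.png

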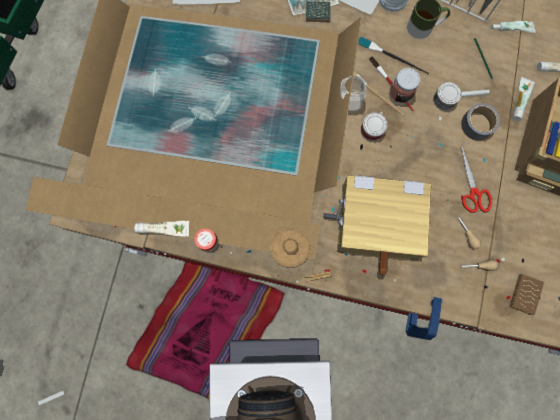

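View pics/side0.png

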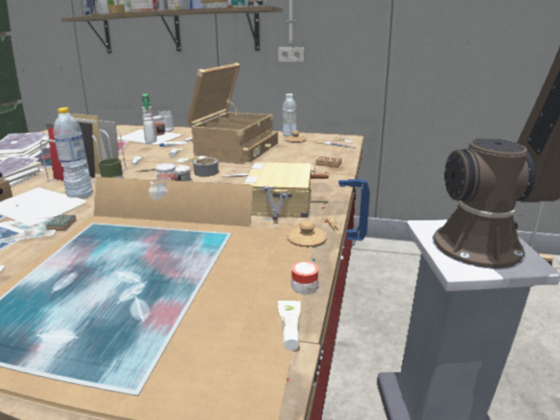

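Run:
```python
from h import *
import pickle
c=pickle.load(open('top0.pkl','rb')); W=cloud(c)
for n,(u,v) in dict(chest=(387,215),tab=(383,265),knob=(291,246),disc=(277,252),pot=(205,239),tube=(162,228),peg=(317,277),table=(300,215),flap=(335,150),base=(270,400)).items(): print(n,W[v,u].round(4))
print('tcp px',proj(c,[.177,.651,.246]))
# lid plane
reg=W[165:285,330:440].reshape(-1,3); reg=reg[~np.isnan(reg[:,0])]
m=(reg[:,2]>.088)&(reg[:,2]<.11); L=reg[m]; print(m.sum(),np.median(L[:,2]))
rect=cv2.minAreaRect((L[:,:2]*1000).astype(np.float32)); print('all top',rect)
# mask
from collections import Counter
H=W[...,2]; mask=((H>.088)&(H<.11)).astype(np.uint8); mask[:160]=0;mask[290:]=0;mask[:,:325]=0;mask[:,440:]=0
op=cv2.morphologyEx(mask,cv2.MORPH_OPEN,np.ones((21,21)))
P=W[op>0][:,:2]*1000; rect=cv2.minAreaRect(P.astype(np.float32)); print('lid',rect,cv2.boxPoints(rect))
tab=W[((mask>0)&(op==0))]; tab=tab[tab[:,0]<P[:,0].min()/1000+.02]; print('tab',tab.mean(0),tab.min(0),tab.max(0),len(tab))
# baren knob
mk=(H>.035)&(H<.06); mk[:215]=0;mk[285:]=0;mk[:,:255]=0;mk[:,325:]=0
k=W[mk]; print('knob',cv2.minEnclosingCircle((k[:,:2]*1000).astype(np.float32)),k[:,2].max())
mk=(H>.012)&(H<.06); mk[:215]=0;mk[272:]=0;mk[:,:255]=0;mk[:,325:]=0
k=W[mk]; print('disc',cv2.minEnclosingCircle((k[:,:2]*1000).astype(np.float32)),k[:,2].max())
# heights below lid on left side: pin etc
g=W[205:235:2,318:346:2]; print((g[...,2]*1000).round(0))
s=pickle.load(open('side0.pkl','rb')); cv2.imwrite('pics/side0c.png',cv2.resize(s['image'][140:260,220:370],None,fx=5,fy=5,interpolation=cv2.INTER_CUBIC))
```

```text
chest [ 0.5198 -0.3155  0.0946]
tab [ 0.3914 -0.2967  0.0953]
knob [ 0.4524 -0.0669  0.0456]
disc [ 0.4407 -0.0292  0.0169]
pot [0.4759 0.1606 0.0519]
tube [0.5142 0.2849 0.0189]
peg [ 0.371  -0.135   0.0117]
table [ 0.5438 -0.0953  0.0025]
flap [ 0.701  -0.1907  0.0872]
base [ 0.0994 -0.0089  0.2492]
tcp px [[-25.68246087 363.67545295]]
6555 0.09686709275758873
all top ((500.99505615234375, -290.27069091796875), (273.1654052734375, 261.49224853515625), 77.44195556640625)
lid ((509.34637451171875, -314.9109191894531), (214.58480834960938, 160.45436096191406), 86.13676452636719) [[ 422.07266 -416.5542 ]
 [ 582.1624  -427.3648 ]
 [ 596.6201  -213.26764]
 [ 436.53033 -202.45703]]
tab [ 0.42798652 -0.32622434  0.09631538] [ 0.36644749 -0.41362405  0.08804912] [ 0.45190384 -0.19270562  0.10286781] 923
knob ((453.77655029296875, -62.99748229980469), 20.774761199951172) 0.05170290814399278
disc ((476.068603515625, -94.13825225830078), 90.23995971679688) 0.05170290814399278
[[  2.   2.   1.  -4.  -1.   2.  -3.  -2.  -3.  -2.  -3.  82.  43.  96.]
 [ -5.  -4.  -2.   1.  -7.  -2.  -2.  -2.  -2.
[... 276 characters left out ...]
.  22.  20.  28.  18.  23.  12.  71.  95.]
 [ -5.  -5.  -3.  17.  20.  19.  26.  22.  24.  19.  38.  16.  74.  99.]
 [ -7.  -5.  -7.  -3.   0.  -3.  -1.  -2.   2.   2.  43.  67.  73.  97.]
 [ -1.  -2.  -5.  -2.  -3.  -0.   0.  -1.  -4.  -3.  68.  74.  77.  96.]
 [ -5.  -3.  -2.  -2.   1.  -1.  -1.  -3.   0.  -5.  70.  77.  79.  94.]
 [  5.  -3.  -3.  -1.   4.  -4.  -1.   0.  -3.  -0.  -7.  66.  82.  94.]
 [  2.  -1.   0.  -0.   1.  -2.  -5.   5.  -1.   3.  -3.  42.  83.  94.]
 [ -1.  -5.   2.  -3.  -5.  -2.  -5.  -3.  -3.   0.  -3.  37.  87.  97.]
 [  5.   1.   2.  -3.  -5.  -5.   0.  -5.   1.  -1.  -1.  44.  89. 100.]
 [  1.  -4.  -5.   0.  -1.  -4.  -5.  -3.  -4.  -0.  -1.  48.  89. 101.]]
```

View pics/side0c.png

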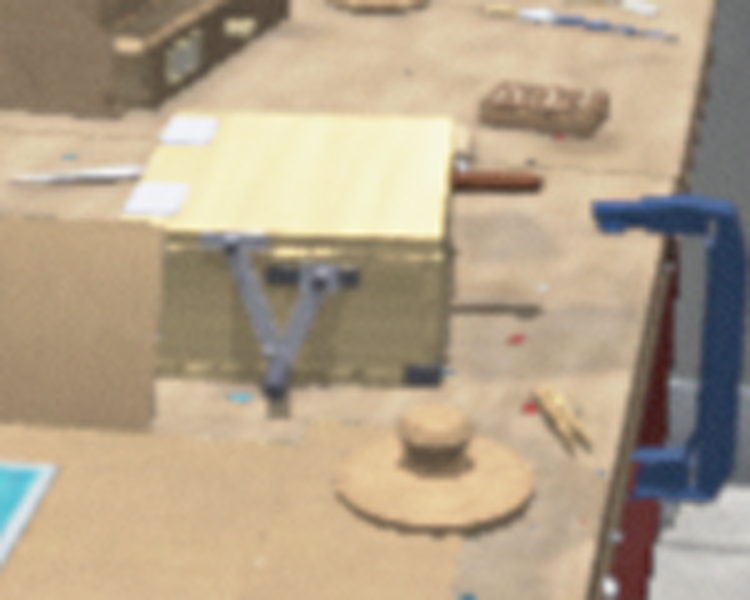

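Run:
```python
from h import *
import pickle
from scipy.optimize import minimize
c=pickle.load(open('top0.pkl','rb')); W=cloud(c); H=W[...,2]
# back-project pixel grid onto plane z=.098 and use depth mask for lid silhouette
mask=((H>.086)&(H<.112)); mask[:170]=0;mask[290:]=0;mask[:,:338]=0;mask[:,440:]=0
S=mask.astype(np.float32)
def cost(p):
    x,y,a=p; ca,sa=np.cos(a),np.sin(a)
    lid=np.array([[-95,-110],[-95,-10],[-150,-10],[-150,10],[-95,10],[-95,110],[95,110],[95,-110]])/1000
    X=np.c_[x+ca*lid[:,0]-sa*lid[:,1], y+sa*lid[:,0]+ca*lid[:,1], np.full(8,.098)]
    uv=proj(c,X); m=np.zeros((1680,2240),np.uint8); cv2.fillPoly(m,[((uv+.5)*4).round().astype(np.int32)],1)
    m=cv2.resize(m.astype(np.float32),(560,420),interpolation=cv2.INTER_AREA)
    return np.abs(m-S)[175:].sum()
best=min((minimize(cost,[.52+i*.006,-.313+j*.006,np.radians(-4+k*2)],method='Nelder-Mead',options=dict(initial_simplex=np.array([[.52+i*.006,-.313+j*.006,np.radians(-4+k*2)]]*4)+np.array([[0,0,0],[.006,0,0],[0,.006,0],[0,0,.04]]))) for i in(-1,0,1) for j in (-1,0,1) for k in (-1,0,1)),key=lambda q:q.fun)
print(best.x,np.degrees(best.x[2]),best.fun,S.sum())
x,y,a=best.x
R=np.array([[np.cos(a),-np.sin(a),0],[np.sin(a),np.cos(a),0],[0,0,1]])
T=lambda p:(R@(np.array(p)/1000)+[x,y,0]).round(4)
for n,p in dict(hinge=(95,0,86),tab=(-125,0,92),pinlock=(25,142,109),pinshove=(25,150,109),place=(-15,0,44)).items(): print(n,T(p))
np.save('chest.npy',best.x)
for u,v in [(383,258),(383,262),(383,266),(383,270)]:
    print([W[v,u+d].round(3).tolist() for d in(-4,-2,0,2,4)])
im=c['image'].copy()
for p in [(-95,-110,98),(-95,110,98),(95,110,98),(95,-110,98),(-150,-10,98),(-150,10,98)]: 
    q=proj(c,T(p))[0]; cv2.circle(im,tuple(int(round(k*16)) for k in q),12,(0,0,255),-1,shift=4)
cv2.imwrite('pics/chk.png',cv2.resize(im[160:300,250:450],None,fx=4,fy=4))
```

```text
[ 0.52019293 -0.31254686 -0.12890566] -7.385750154500385 184.8125 6470.0
hinge [ 0.6144 -0.3248  0.086 ]
tab [ 0.3962 -0.2965  0.092 ]
pinlock [ 0.5632 -0.1749  0.109 ]
pinshove [ 0.5643 -0.167   0.109 ]
place [ 0.5053 -0.3106  0.044 ]
[[0.419, -0.308, -0.003], [0.409, -0.293, 0.095], [0.409, -0.298, 0.094], [0.409, -0.302, 0.099], [0.409, -0.309, 0.093]]
[[0.408, -0.307, -0.0], [0.399, -0.292, 0.094], [0.399, -0.298, 0.093], [0.399, -0.303, 0.094], [0.398, -0.307, 0.098]]
[[0.389, -0.287, 0.092], [0.389, -0.292, 0.093], [0.389, -0.297, 0.095], [0.389, -0.303, 0.091], [0.389, -0.307, 0.094]]
[[0.379, -0.286, 0.095], [0.379, -0.291, 0.096], [0.379, -0.295, 0.098], [0.378, -0.3, 0.099], [0.385, -0.327, 0.0]]
```

View pics/chk.png

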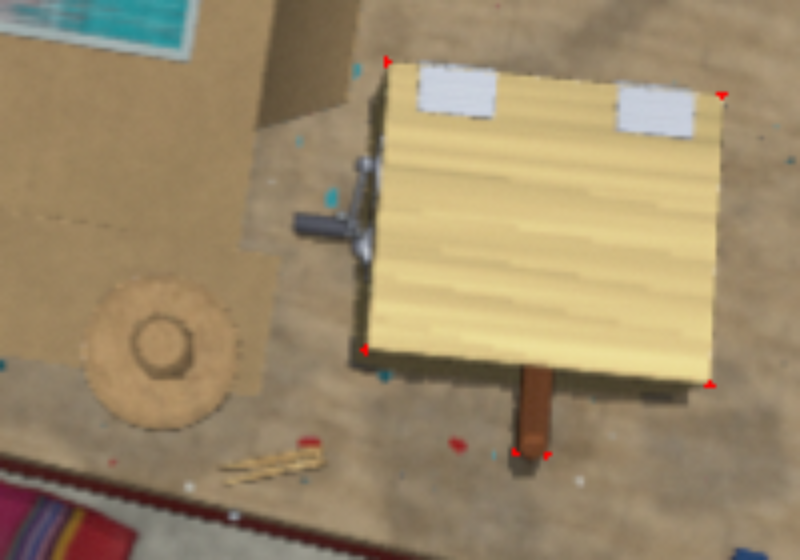

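>>> {"api": "step_arm", "payload": {
  "increments": [
    {"tx": 30,"ty": -38,"claw": 1},
    {"tx": 30,"ty": -38},
    {"tx": 30,"ty": -38},
    {"tx": 30,"ty": -38},
    {"tx": 30,"ty": -38},
    {"tx": 30,"ty": -38},
    {"tx": 30,"ty": -38},
    {"tx": 30,"ty": -38},
    {"tx": 20,"ty": -44},
    {"tx": 13,"ty": -47},
    {"ty": -47},
    {"ty": -47}
  ],
  "newtons": 20
}}

```text
$.increments[0]: bad value
```

>>> {"api": "step_arm", "payload": {
  "increments": [
    {"ty": -47,"az": 1},
    {"ty": -47,"az": 1},
    {"ty": -47,"az": 1},
    {"ty": -47,"az": 1},
    {"ty": -47,"az": 1},
    {"ty": -47,"az": 1},
    {"ty": -47,"az": 1},
    {"ty": -47,"az": 0.8},
    {"tx": -15,"ty": -30,"tz": -15},
    {"tx": -15,"tz": -25},
    {"tx": -15,"tz": -25},
    {}
  ]
}}

```text
$.increments[0]: bad value
```

>>> {"api": "step_arm", "payload": {
  "increments": [
    {"tx": 30,"ty": -38,"tz": 0,"ax": 0,"ay": 0,"az": 0,"claw": 1},
    {"tx": 30,"ty": -38,"tz": 0,"ax": 0,"ay": 0,"az": 0,"claw": 1},
    {"tx": 30,"ty": -38,"tz": 0,"ax": 0,"ay": 0,"az": 0,"claw": 1},
    {"tx": 30,"ty": -38,"tz": 0,"ax": 0,"ay": 0,"az": 0,"claw": 1},
    {"tx": 30,"ty": -38,"tz": 0,"ax": 0,"ay": 0,"az": 0,"claw": 1},
    {"tx": 30,"ty": -38,"tz": 0,"ax": 0,"ay": 0,"az": 0,"claw": 1},
    {"tx": 30,"ty": -38,"tz": 0,"ax": 0,"ay": 0,"az": 0,"claw": 1},
    {"tx": 30,"ty": -38,"tz": 0,"ax": 0,"ay": 0,"az": 0,"claw": 1},
    {"tx": 20,"ty": -44,"tz": 0,"ax": 0,"ay": 0,"az": 0,"claw": 1},
    {"tx": 13,"ty": -47,"tz": 0,"ax": 0,"ay": 0,"az": 0,"claw": 1},
    {"tx": 0,"ty": -47,"tz": 0,"ax": 0,"ay": 0,"az": 0,"claw": 1},
    {"tx": 0,"ty": -47,"tz": 0,"ax": 0,"ay": 0,"az": 0,"claw": 1}
  ],
  "newtons": 20
}}

```text
time_s: 1.3
tcp_pos: [0.4501, 0.1601, 0.2451]
eef_rot: [180.0, 0.0, -15.3]
contact_force: [0.6, 0.6, 0.1]
gripper_width: 0.0878
```

Zeros must be spelled out. On to above the tab.

>>> {"api": "step_arm", "payload": {
  "increments": [
    {"tx": 0,"ty": -47,"tz": 0,"ax": 0,"ay": 0,"az": 1,"claw": 1},
    {"tx": 0,"ty": -47,"tz": 0,"ax": 0,"ay": 0,"az": 1,"claw": 1},
    {"tx": 0,"ty": -47,"tz": 0,"ax": 0,"ay": 0,"az": 1,"claw": 1},
    {"tx": 0,"ty": -47,"tz": 0,"ax": 0,"ay": 0,"az": 1,"claw": 1},
    {"tx": 0,"ty": -47,"tz": 0,"ax": 0,"ay": 0,"az": 1,"claw": 1},
    {"tx": 0,"ty": -47,"tz": 0,"ax": 0,"ay": 0,"az": 1,"claw": 1},
    {"tx": 0,"ty": -47,"tz": 0,"ax": 0,"ay": 0,"az": 1,"claw": 1},
    {"tx": 0,"ty": -47,"tz": 0,"ax": 0,"ay": 0,"az": 0.9,"claw": 1},
    {"tx": -14,"ty": -46,"tz": 0,"ax": 0,"ay": 0,"az": 0,"claw": 1},
    {"tx": -20,"ty": -35,"tz": -20,"ax": 0,"ay": 0,"az": 0,"claw": 1},
    {"tx": -20,"ty": 0,"tz": -40,"ax": 0,"ay": 0,"az": 0,"claw": 1},
    {"tx": 0,"ty": 0,"tz": -30,"ax": 0,"ay": 0,"az": 0,"claw": 1}
  ]
}}

```text
time_s: 2.5
tcp_pos: [0.393, -0.2953, 0.1536]
eef_rot: [-179.9, 0.1, -7.6]
contact_force: [0.5, 0.7, -0.5]
gripper_width: 0.0881
```

>>> {"api": "step_arm", "payload": {
  "increments": [
    {"tx": 0,"ty": 0,"tz": -30,"ax": 0,"ay": 0,"az": 0,"claw": 1},
    {"tx": 0,"ty": 0,"tz": -33,"ax": 0,"ay": 0,"az": 0,"claw": 1},
    {"tx": 0,"ty": 0,"tz": 0,"ax": 0,"ay": 0,"az": 0,"claw": -1},
    {"tx": 0,"ty": 0,"tz": 0,"ax": 0,"ay": 0,"az": 0,"claw": -1},
    {"tx": 0,"ty": 0,"tz": 0,"ax": 0,"ay": 0,"az": 0,"claw": -1},
    {"tx": 0,"ty": 0,"tz": 0,"ax": 0,"ay": 0,"az": 0,"claw": -1},
    {"tx": 0,"ty": 0,"tz": 0,"ax": 0,"ay": 0,"az": 0,"claw": -1},
    {"tx": 0,"ty": 0,"tz": 0,"ax": 0,"ay": 0,"az": 0,"claw": -1},
    {"tx": 0,"ty": 0,"tz": 0,"ax": 0,"ay": 0,"az": 0,"claw": -1},
    {"tx": 0,"ty": 0,"tz": 0,"ax": 0,"ay": 0,"az": 0,"claw": -1}
  ]
}}

```text
time_s: 3.5
tcp_pos: [0.3964, -0.2947, 0.0927]
eef_rot: [180.0, -0.0, -7.3]
contact_force: [-0.5, -0.5, -0.7]
gripper_width: 0.0294
```

Run:
```python
import numpy as np
a=np.load('chest.npy')[2]
f=lambda t:np.array([220*(1-np.cos(t))+6*np.sin(t),220*np.sin(t)+6*np.cos(t)])
ts=np.r_[np.arange(0,1.2001,.1),np.arange(1.22,1.48,.02)]
for t0,t1 in zip(ts,ts[1:]):
    d=f(t1)-f(t0); print(round(t1,2),(d[0]*np.cos(a)).round(1),(d[0]*np.sin(a)).round(1),d[1].round(1), 'total',(f(t1)-f(0)).round(1))
```

```text
0.1 1.7 -0.2 21.9 total [ 1.7 21.9]
0.2 3.8 -0.5 21.7 total [ 5.6 43.6]
0.3 6.0 -0.8 21.2 total [11.6 64.7]
0.4 8.0 -1.0 20.5 total [19.7 85.2]
0.5 10.0 -1.3 19.5 total [ 29.8 104.7]
0.6 11.9 -1.5 18.4 total [ 41.8 123.2]
0.7 13.7 -1.8 17.1 total [ 55.6 140.3]
0.8 15.3 -2.0 15.7 total [ 71. 156.]
0.9 16.8 -2.2 14.1 total [ 87.9 170.1]
1.0 18.1 -2.3 12.3 total [106.2 182.4]
1.1 19.2 -2.5 10.4 total [125.6 192.8]
1.2 20.1 -2.6 8.4 total [145.9 201.2]
1.22 4.1 -0.5 1.4 total [150.  202.7]
1.24 4.2 -0.5 1.4 total [154.2 204. ]
1.26 4.2 -0.5 1.3 total [158.4 205.3]
1.28 4.2 -0.5 1.2 total [162.7 206.5]
1.3 4.2 -0.5 1.1 total [166.9 207.6]
1.32 4.2 -0.6 1.0 total [171.2 208.6]
1.34 4.3 -0.6 0.9 total [175.5 209.5]
1.36 4.3 -0.6 0.8 total [179.8 210.4]
1.38 4.3 -0.6 0.8 total [184.2 211.1]
1.4 4.3 -0.6 0.7 total [188.5 211.8]
1.42 4.3 -0.6 0.6 total [192.9 212.4]
1.44 4.3 -0.6 0.5 total [197.3 212.9]
1.46 4.3 -0.6 0.4 total [201.6 213.3]
```

>>> {"api": "step_arm", "payload": {
  "increments": [
    {"tx": 0,"ty": 0,"tz": 0,"ax": 0,"ay": 0,"az": 0,"claw": -1},
    {"tx": 0,"ty": 0,"tz": 0,"ax": 0,"ay": 0,"az": 0,"claw": -1},
    {"tx": 0,"ty": 0,"tz": 0,"ax": 0,"ay": 0,"az": 0,"claw": -1}
  ],
  "newtons": 20
}}

```text
time_s: 3.8
tcp_pos: [0.3961, -0.2971, 0.0931]
eef_rot: [179.8, 0.0, -7.3]
contact_force: [-3.4, -18.2, -1.4]
gripper_width: 0.0199
```

>>> {"api": "step_arm", "payload": {
  "increments": [
    {"tx": 0,"ty": -2.4,"tz": 0,"ax": 0,"ay": 0,"az": 0,"claw": -1},
    {"tx": 0,"ty": 0,"tz": 0,"ax": 0,"ay": 0,"az": 0,"claw": -1},
    {"tx": 1.7,"ty": -0.2,"tz": 21.9,"ax": 0,"ay": 0,"az": 0,"claw": -1},
    {"tx": 3.8,"ty": -0.5,"tz": 21.7,"ax": 0,"ay": 0,"az": 0,"claw": -1},
    {"tx": 0,"ty": 0,"tz": 0,"ax": 0,"ay": 0,"az": 0,"claw": -1}
  ]
}}

```text
time_s: 4.3
tcp_pos: [0.4019, -0.2981, 0.1379]
eef_rot: [180.0, -0.0, -7.3]
contact_force: [-3.1, -3.8, -0.8]
gripper_width: 0.0201
```

>>> {"api": "step_arm", "payload": {
  "increments": [
    {"tx": 6.0,"ty": -0.8,"tz": 21.2,"ax": 0,"ay": 0,"az": 0,"claw": -1},
    {"tx": 8.0,"ty": -1.0,"tz": 20.5,"ax": 0,"ay": 0,"az": 0,"claw": -1},
    {"tx": 10.0,"ty": -1.3,"tz": 19.5,"ax": 0,"ay": 0,"az": 0,"claw": -1},
    {"tx": 0,"ty": -0.5,"tz": 0,"ax": 0,"ay": 0,"az": 0,"claw": -1},
    {"tx": 0,"ty": 0,"tz": 0,"ax": 0,"ay": 0,"az": 0,"claw": -1}
  ]
}}

```text
time_s: 4.8
tcp_pos: [0.425, -0.3011, 0.1969]
eef_rot: [-180.0, 0.1, -7.3]
contact_force: [-4.5, 0.6, 1.8]
gripper_width: 0.0201
```

```bash
cat > side.py <<'E'
import sys; from h import *
c=cap('side'); cv2.imwrite('pics/%s.png'%sys.argv[1],cv2.resize(c['image'][60:260,200:370],None,fx=3,fy=3,interpolation=cv2.INTER_CUBIC))
E
python3 side.py s1
```

```text
(no output)
```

View pics/s1.png

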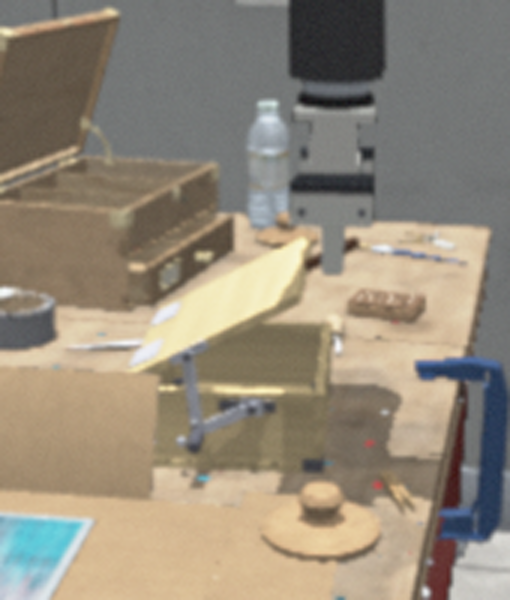

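>>> {"api": "step_arm", "payload": {
  "increments": [
    {"tx": 11.4,"ty": -1.5,"tz": 18.4,"ax": 0,"ay": 0,"az": 0,"claw": -1},
    {"tx": 13.7,"ty": -1.8,"tz": 17.1,"ax": 0,"ay": 0,"az": 0,"claw": -1},
    {"tx": 15.3,"ty": -2.0,"tz": 15.7,"ax": 0,"ay": 0,"az": 0,"claw": -1},
    {"tx": 16.8,"ty": -2.2,"tz": 14.1,"ax": 0,"ay": 0,"az": 0,"claw": -1},
    {"tx": 18.1,"ty": -2.3,"tz": 12.3,"ax": 0,"ay": 0,"az": 0,"claw": -1},
    {"tx": 19.2,"ty": -2.5,"tz": 10.4,"ax": 0,"ay": 0,"az": 0,"claw": -1},
    {"tx": 10.0,"ty": -1.3,"tz": 4.5,"ax": 0,"ay": 0,"az": 0,"claw": -1},
    {"tx": 10.1,"ty": -1.3,"tz": 3.9,"ax": 0,"ay": 0,"az": 0,"claw": -1},
    {"tx": 0,"ty": 0,"tz": 0,"ax": 0,"ay": 0,"az": 0,"claw": -1}
  ]
}}

```text
time_s: 5.75
tcp_pos: [0.5413, -0.3163, 0.2939]
eef_rot: [180.0, 0.0, -7.3]
contact_force: [-3.0, 2.0, 5.3]
gripper_width: 0.0197
```

>>> {"api": "step_arm", "payload": {
  "increments": [
    {"tx": 4.1,"ty": -0.5,"tz": 2.2,"ax": 0,"ay": 0,"az": 0,"claw": -1},
    {"tx": 4.2,"ty": -0.5,"tz": 1.4,"ax": 0,"ay": 0,"az": 0,"claw": -1},
    {"tx": 4.2,"ty": -0.5,"tz": 1.3,"ax": 0,"ay": 0,"az": 0,"claw": -1},
    {"tx": 0,"ty": 0,"tz": 0,"ax": 0,"ay": 0,"az": 0,"claw": -1}
  ]
}}

```text
time_s: 6.15
tcp_pos: [0.5535, -0.3179, 0.2981]
eef_rot: [-180.0, 0.0, -7.3]
contact_force: [-0.9, 0.1, -2.7]
gripper_width: 0.0199
```

>>> {"api": "step_arm", "payload": {
  "increments": [
    {"tx": 4.2,"ty": -0.5,"tz": 1.2,"ax": 0,"ay": 0,"az": 0,"claw": -1},
    {"tx": 4.2,"ty": -0.5,"tz": 1.1,"ax": 0,"ay": 0,"az": 0,"claw": -1},
    {"tx": 0,"ty": 0,"tz": 0,"ax": 0,"ay": 0,"az": 0,"claw": -1}
  ]
}}

```text
time_s: 6.45
tcp_pos: [0.5617, -0.3189, 0.3006]
eef_rot: [180.0, 0.0, -7.3]
contact_force: [-1.6, -2.3, -5.1]
gripper_width: 0.0199
```

>>> {"api": "step_arm", "payload": {
  "increments": [
    {"tx": 3,"ty": -0.3,"tz": 0.5,"ax": 0,"ay": 0,"az": 0,"claw": -1},
    {"tx": 3,"ty": -0.3,"tz": 0.5,"ax": 0,"ay": 0,"az": 0,"claw": -1},
    {"tx": 0,"ty": 0,"tz": 0,"ax": 0,"ay": 0,"az": 0,"claw": -1}
  ]
}}

```text
time_s: 6.75
tcp_pos: [0.5664, -0.3195, 0.3018]
eef_rot: [180.0, 0.1, -7.3]
contact_force: [-6.1, -2.4, -2.6]
gripper_width: 0.0201
```

```bash
python3 side.py s2
```

```text
(no output)
```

View pics/s2.png

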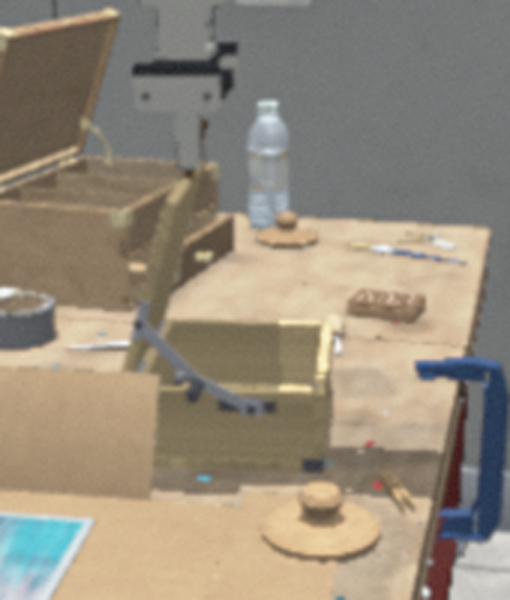

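>>> {"api": "step_arm", "payload": {
  "increments": [
    {"tx": 3,"ty": -0.3,"tz": 0.5,"ax": 0,"ay": 0,"az": 0,"claw": -1},
    {"tx": 3,"ty": -0.3,"tz": 0.5,"ax": 0,"ay": 0,"az": 0,"claw": -1},
    {"tx": 0,"ty": 0,"tz": 0,"ax": 0,"ay": 0,"az": 0,"claw": -1}
  ]
}}

```text
time_s: 7.1
tcp_pos: [0.5708, -0.3201, 0.3028]
eef_rot: [180.0, 0.3, -7.4]
contact_force: [-11.8, -0.5, -1.6]
gripper_width: 0.0201
```

>>> {"api": "step_arm", "payload": {
  "increments": [
    {"tx": 3,"ty": -0.3,"tz": 0.4,"ax": 0,"ay": 0,"az": 0,"claw": -1},
    {"tx": 0,"ty": 0,"tz": 0,"ax": 0,"ay": 0,"az": 0,"claw": -1}
  ]
}}

```text
time_s: 7.3
tcp_pos: [0.5731, -0.3204, 0.3032]
eef_rot: [180.0, 0.4, -7.4]
contact_force: [-13.1, -0.2, 0.3]
gripper_width: 0.0197
```

>>> {"api": "step_arm", "payload": {
  "increments": [
    {"tx": 3,"ty": -0.3,"tz": 0.4,"ax": 0,"ay": 0,"az": 0,"claw": -1},
    {"tx": 0,"ty": 0,"tz": 0,"ax": 0,"ay": 0,"az": 0,"claw": -1}
  ]
}}

```text
time_s: 7.5
tcp_pos: [0.5755, -0.3207, 0.3037]
eef_rot: [180.0, 0.4, -7.4]
contact_force: [-15.8, 0.8, 2.3]
gripper_width: 0.0197
```

>>> {"api": "step_arm", "payload": {
  "increments": [
    {"tx": 2,"ty": -0.3,"tz": 0.3,"ax": 0,"ay": 0,"az": 0,"claw": -1},
    {"tx": 0,"ty": 0,"tz": 0,"ax": 0,"ay": 0,"az": 0,"claw": -1}
  ]
}}

```text
time_s: 7.7
tcp_pos: [0.5762, -0.3208, 0.3038]
eef_rot: [-180.0, 0.6, -7.4]
contact_force: [-20.6, 2.3, 2.9]
gripper_width: 0.0197
```

Run:
```python
from h import *
c=cap('side'); cv2.imwrite('pics/s3.png',cv2.resize(c['image'][150:210,230:300],None,fx=8,fy=8,interpolation=cv2.INTER_CUBIC)); print(r.get_state()['contact_force'],r.get_state()['tcp_pos'])
x,y,a=np.load('chest.npy'); R=np.array([[np.cos(a),-np.sin(a),0],[np.sin(a),np.cos(a),0],[0,0,1]])
T=lambda p:(R@(np.array(p)/1000)+[x,y,0])
W=cloud(c); L=(W-[x,y,0])@R*1000
for p in [(-20,116,70),(25,142,109),(25,157,109),(25,116,109)]:
    print(p,((proj(c,T(p))[0]-[230,150])*8).round())
m=(L[...,1]>122)&(L[...,1]<165)&(L[...,0]>-60)&(L[...,0]<90)&(L[...,2]>40); print(m.sum(),np.median(L[m],0),L[m].min(0),L[m].max(0))
```

```text
[-20.3683511    1.14961423   2.45417908] [ 0.57616594 -0.32076773  0.30378184]
(-20, 116, 70) [417. 366.]
(25, 142, 109) [283. 288.]
(25, 157, 109) [277. 303.]
(25, 116, 109) [292. 262.]
284 [ 73.69400216 147.03162234  90.18958816] [-23.18913902 122.00367496  46.14509896] [ 89.97399162 164.37643862 158.90671686]
```

View pics/s3.png

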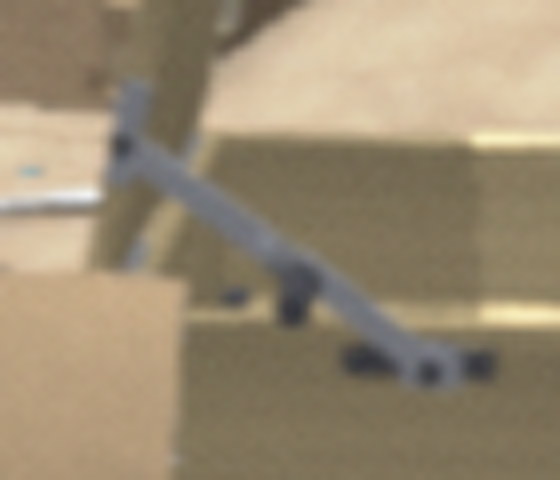

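>>> {"api": "step_arm", "payload": {
  "increments": [
    {"tx": -2,"ty": 0.3,"tz": -0.3,"ax": 0,"ay": 0,"az": 0,"claw": -1},
    {"tx": -1,"ty": 0.1,"tz": -0.1,"ax": 0,"ay": 0,"az": 0,"claw": -1},
    {"tx": 0,"ty": 0,"tz": 0,"ax": 0,"ay": 0,"az": 0,"claw": -1}
  ]
}}

```text
time_s: 8.05
tcp_pos: [0.5749, -0.3206, 0.3036]
eef_rot: [-180.0, 0.4, -7.4]
contact_force: [-14.4, 0.0, 0.7]
gripper_width: 0.0197
```

```bash
cat > stay.py <<'E'
from h import *
import sys
def stay(n=6,y0=117):
    cs=[cap('side') for _ in range(n)]; c=cs[0]
    im=np.mean([k['image'].astype(float) for k in cs],0)
    x,y,a=np.load('chest.npy'); R=np.array([[np.cos(a),-np.sin(a),0],[np.sin(a),np.cos(a),0],[0,0,1]])
    # rectify: chest plane y=y0, x from 110 to -60 (left to right), z 150..50, 0.25mm
    s=.25; xs=np.arange(110,-60,-s); zs=np.arange(160,40,-s)
    X,Z=np.meshgrid(xs,zs); P=np.stack([X,np.full_like(X,y0),Z],-1).reshape(-1,3)/1000
    uv=proj(c,P@R.T+[x,y,0]).reshape(*X.shape,2).astype(np.float32)
    rec=cv2.remap(im.astype(np.float32),uv[...,0],uv[...,1],cv2.INTER_CUBIC)
    return rec,X,Z
if __name__=='__main__':
    rec,X,Z=stay(); w=rec[...,0]-rec[...,2]
    out=np.clip(rec,0,255).astype(np.uint8); cv2.imwrite('pics/%s.png'%sys.argv[1],out); np.savez(sys.argv[1],rec=rec,X=X,Z=Z); print(out.shape)
    # column-wise: for each x bin print z centroid of steel weight
    for x in range(-30,95,5):
        m=(abs(X-x)<1.5)&(w>-5)&(Z>60); print(x,m.sum(),Z[m].mean().round(1) if m.sum() else '',Z[m].std().round(1) if m.sum() else '')
E
python3 stay.py r1
```

```text
(480, 680, 3)
-30 714 72.3 4.7
-25 706 72.8 4.6
-20 739 73.3 4.9
-15 825 75.0 5.4
-10 828 78.4 5.5
-5 1024 80.8 6.8
0 1038 84.2 9.1
5 839 87.7 11.0
10 506 100.3 3.4
15 605 104.3 4.0
20 736 105.2 4.9
25 1219 102.3 8.0
30 697 110.3 7.8
35 593 116.6 4.0
40 571 121.2 3.8
45 686 120.1 10.9
50 644 125.4 9.6
55 585 131.7 3.9
60 559 135.1 3.7
65 669 141.7 4.4
70 605 143.0 4.0
75 623 146.5 4.2
80 796 150.7 6.7
85 985 145.9 13.4
90 206 143.7 2.4
```

View pics/r1.png

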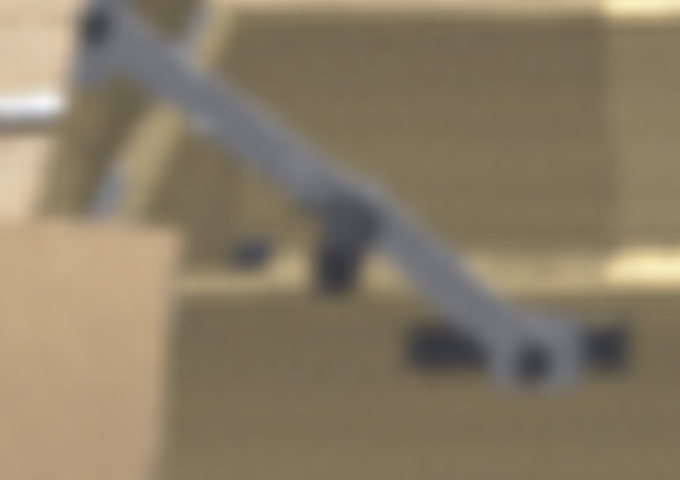

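>>> {"api": "step_arm", "payload": {
  "increments": [
    {"tx": -1,"ty": 0,"tz": 0,"ax": 0,"ay": 0,"az": 0,"claw": -0.3},
    {"tx": 0,"ty": 0,"tz": 0,"ax": 0,"ay": 0,"az": 0,"claw": 0.3},
    {"tx": 0,"ty": 0,"tz": 0,"ax": 0,"ay": 0,"az": 0,"claw": 0.3},
    {"tx": 0,"ty": 0,"tz": 0,"ax": 0,"ay": 0,"az": 0,"claw": 0.3},
    {"tx": 0,"ty": 0,"tz": 0,"ax": 0,"ay": 0,"az": 0,"claw": 0.6},
    {"tx": 0,"ty": 0,"tz": 30,"ax": 0,"ay": 0,"az": 0,"claw": 0.6},
    {"tx": 0,"ty": 0,"tz": 35,"ax": 0,"ay": 0,"az": 0,"claw": 0.6},
    {"tx": -20,"ty": 40,"tz": 0,"ax": 0,"ay": 0,"az": 0,"claw": 0.6},
    {"tx": -20,"ty": 40,"tz": 0,"ax": 0,"ay": 0,"az": 0,"claw": 0.6},
    {"tx": -20,"ty": 40,"tz": 0,"ax": 0,"ay": 0,"az": 0,"claw": 0.6},
    {"tx": -20,"ty": 40,"tz": -20,"ax": 0,"ay": 0,"az": 0,"claw": 0.6},
    {"tx": -20,"ty": 40,"tz": -20,"ax": 0,"ay": 0,"az": 0,"claw": 0.6}
  ]
}}

```text
time_s: 9.55
tcp_pos: [0.4768, -0.1192, 0.3287]
eef_rot: [-180.0, -0.1, -7.3]
contact_force: [0.4, 2.0, -0.1]
gripper_width: 0.0702
```

>>> {"api": "step_arm", "payload": {
  "increments": [
    {"tx": -10,"ty": 25,"tz": -35,"ax": 0,"ay": 0,"az": 0,"claw": 0.6},
    {"tx": -10,"ty": 25,"tz": -35,"ax": 0,"ay": 0,"az": 0,"claw": 0.6},
    {"tx": 0,"ty": 0,"tz": -45,"ax": 0,"ay": 0,"az": 0,"claw": 0.6},
    {"tx": 0,"ty": 0,"tz": -45,"ax": 0,"ay": 0,"az": 0,"claw": 0.6},
    {"tx": 0,"ty": 0,"tz": -44,"ax": 0,"ay": 0,"az": 0,"claw": 0.6},
    {"tx": 0,"ty": 0,"tz": 0,"ax": 0,"ay": 0,"az": 0,"claw": 0.6},
    {"tx": 0,"ty": 0,"tz": 0,"ax": 0,"ay": 0,"az": 0,"claw": 0.6}
  ]
}}

```text
time_s: 10.25
tcp_pos: [0.4578, -0.0706, 0.1254]
eef_rot: [179.9, 0.0, -7.3]
contact_force: [0.6, -0.5, 0.8]
gripper_width: 0.0701
```

>>> {"api": "step_arm", "payload": {
  "increments": [
    {"tx": -4,"ty": 7.5,"tz": -20,"ax": 0,"ay": 0,"az": 0,"claw": 0.6},
    {"tx": 0,"ty": 0,"tz": -30,"ax": 0,"ay": 0,"az": 0,"claw": 0.6},
    {"tx": 0,"ty": 0,"tz": -30,"ax": 0,"ay": 0,"az": 0,"claw": 0.6},
    {"tx": 0,"ty": 0,"tz": 0,"ax": 0,"ay": 0,"az": 0,"claw": 0.6},
    {"tx": 0,"ty": 0,"tz": 0,"ax": 0,"ay": 0,"az": 0,"claw": -1},
    {"tx": 0,"ty": 0,"tz": 0,"ax": 0,"ay": 0,"az": 0,"claw": -1},
    {"tx": 0,"ty": 0,"tz": 0,"ax": 0,"ay": 0,"az": 0,"claw": -1},
    {"tx": 0,"ty": 0,"tz": 0,"ax": 0,"ay": 0,"az": 0,"claw": -1},
    {"tx": 0,"ty": 0,"tz": 0,"ax": 0,"ay": 0,"az": 0,"claw": -1},
    {"tx": 0,"ty": 0,"tz": 0,"ax": 0,"ay": 0,"az": 0,"claw": -1},
    {"tx": 0,"ty": 0,"tz": 0,"ax": 0,"ay": 0,"az": 0,"claw": -1}
  ],
  "newtons": 15
}}

```text
time_s: 11.35
tcp_pos: [0.4539, -0.063, 0.0455]
eef_rot: [-180.0, -0.1, -7.3]
contact_force: [-2.3, 0.1, 8.9]
gripper_width: 0.0375
```

>>> {"api": "step_arm", "payload": {
  "increments": [
    {"tx": 0,"ty": 0,"tz": 4,"ax": 0,"ay": 0,"az": 0,"claw": -1},
    {"tx": 0,"ty": 0,"tz": 8,"ax": 0,"ay": 0,"az": 0,"claw": -1},
    {"tx": 0,"ty": 0,"tz": 8,"ax": 0,"ay": 0,"az": 0,"claw": -1},
    {"tx": 0,"ty": 0,"tz": 0,"ax": 0,"ay": 0,"az": 0,"claw": -1},
    {"tx": 0,"ty": 0,"tz": 0,"ax": 0,"ay": 0,"az": 0,"claw": -1}
  ],
  "newtons": 20
}}

```text
time_s: 11.85
tcp_pos: [0.4535, -0.0629, 0.065]
eef_rot: [-180.0, -0.0, -7.3]
contact_force: [-0.1, -0.1, -1.7]
gripper_width: 0.0376
```

>>> {"api": "step_arm", "payload": {
  "increments": [
    {"tx": 0,"ty": 0,"tz": 40,"ax": 0,"ay": 0,"az": 0,"claw": -1},
    {"tx": 0,"ty": 0,"tz": 40,"ax": 0,"ay": 0,"az": 0,"claw": -1},
    {"tx": 0,"ty": 0,"tz": 45,"ax": 0,"ay": 0,"az": 0,"claw": -1},
    {"tx": 4,"ty": -20,"tz": 30,"ax": 0,"ay": 0,"az": 0,"claw": -1},
    {"tx": 8,"ty": -38,"tz": 0,"ax": 0,"ay": 0,"az": 0,"claw": -1},
    {"tx": 8,"ty": -38,"tz": 0,"ax": 0,"ay": 0,"az": 0,"claw": -1},
    {"tx": 8,"ty": -38,"tz": 0,"ax": 0,"ay": 0,"az": 0,"claw": -1},
    {"tx": 8,"ty": -38,"tz": 0,"ax": 0,"ay": 0,"az": 0,"claw": -1},
    {"tx": 8,"ty": -38,"tz": 0,"ax": 0,"ay": 0,"az": 0,"claw": -1},
    {"tx": 6,"ty": -28,"tz": 0,"ax": 0,"ay": 0,"az": 0,"claw": -1},
    {"tx": 1,"ty": -10,"tz": 0,"ax": 0,"ay": 0,"az": 0,"claw": -1},
    {"tx": 0,"ty": 0,"tz": 0,"ax": 0,"ay": 0,"az": 0,"claw": -1}
  ]
}}

```text
time_s: 13.05
tcp_pos: [0.5038, -0.3121, 0.2185]
eef_rot: [-180.0, 0.1, -7.5]
contact_force: [-1.1, 0.7, -1.7]
gripper_width: 0.0374
```

>>> {"api": "step_arm", "payload": {
  "increments": [
    {"tx": 0,"ty": 0,"tz": -30,"ax": 0,"ay": 0,"az": 0,"claw": -1},
    {"tx": 0,"ty": 0,"tz": -40,"ax": 0,"ay": 0,"az": 0,"claw": -1},
    {"tx": 0,"ty": 0,"tz": -40,"ax": 0,"ay": 0,"az": 0,"claw": -1},
    {"tx": 0,"ty": 0,"tz": -30,"ax": 0,"ay": 0,"az": 0,"claw": -1},
    {"tx": 0,"ty": 0,"tz": -12,"ax": 0,"ay": 0,"az": 0,"claw": -1},
    {"tx": 0,"ty": 0,"tz": -8,"ax": 0,"ay": 0,"az": 0,"claw": -1},
    {"tx": 0,"ty": 0,"tz": 0,"ax": 0,"ay": 0,"az": 0,"claw": -1},
    {"tx": 0,"ty": 0,"tz": 0,"ax": 0,"ay": 0,"az": 0,"claw": -1}
  ]
}}

```text
time_s: 13.85
tcp_pos: [0.5053, -0.3111, 0.0611]
eef_rot: [180.0, -0.1, -7.3]
contact_force: [0.2, 1.3, -1.2]
gripper_width: 0.0375
```

>>> {"api": "step_arm", "payload": {
  "increments": [
    {"tx": 0,"ty": 0,"tz": -3,"ax": 0,"ay": 0,"az": 0,"claw": -1},
    {"tx": 0,"ty": 0,"tz": -3,"ax": 0,"ay": 0,"az": 0,"claw": -1},
    {"tx": 0,"ty": 0,"tz": 0,"ax": 0,"ay": 0,"az": 0,"claw": -1}
  ]
}}

```text
time_s: 14.15
tcp_pos: [0.5052, -0.3113, 0.0553]
eef_rot: [180.0, -0.1, -7.3]
contact_force: [-1.2, 2.1, 7.3]
gripper_width: 0.0372
```

>>> {"api": "step_arm", "payload": {
  "increments": [
    {"tx": 0,"ty": 0,"tz": 0,"ax": 0,"ay": 0,"az": 0,"claw": 0.5},
    {"tx": 0,"ty": 0,"tz": 0,"ax": 0,"ay": 0,"az": 0,"claw": 0.5},
    {"tx": 0,"ty": 0,"tz": 0,"ax": 0,"ay": 0,"az": 0,"claw": 0.5},
    {"tx": 0,"ty": 0,"tz": 0,"ax": 0,"ay": 0,"az": 0,"claw": 0.5},
    {"tx": 0,"ty": 0,"tz": 0,"ax": 0,"ay": 0,"az": 0,"claw": 0.5},
    {"tx": 0,"ty": 0,"tz": 0,"ax": 0,"ay": 0,"az": 0,"claw": 0.5},
    {"tx": 0,"ty": 0,"tz": 20,"ax": 0,"ay": 0,"az": 0,"claw": 0.5},
    {"tx": 0,"ty": 0,"tz": 40,"ax": 0,"ay": 0,"az": 0,"claw": 0.5},
    {"tx": 0,"ty": 0,"tz": 45,"ax": 0,"ay": 0,"az": 0,"claw": 0.5},
    {"tx": -5,"ty": 0,"tz": 45,"ax": 0,"ay": 0,"az": 0,"claw": 0.5},
    {"tx": -10,"ty": 20,"tz": 20,"ax": 0,"ay": 0,"az": 0,"claw": 0},
    {"tx": 0,"ty": 40,"tz": 0,"ax": 0,"ay": 0,"az": 0,"claw": -1}
  ]
}}

```text
time_s: 15.35
tcp_pos: [0.4902, -0.2524, 0.2274]
eef_rot: [179.9, -0.4, -7.5]
contact_force: [1.2, 0.4, -0.6]
gripper_width: 0.0546
```

>>> {"api": "step_arm", "payload": {
  "increments": [
    {"tx": -5,"ty": 20,"tz": 0,"ax": -0.97,"ay": -7.44,"az": 0,"claw": -1},
    {"tx": 0,"ty": 25,"tz": 0,"ax": -0.96,"ay": -7.43,"az": 0,"claw": -1},
    {"tx": 10,"ty": 35,"tz": 0,"ax": 0,"ay": 0,"az": 0,"claw": -1},
    {"tx": 35,"ty": 4,"tz": -15,"ax": 0,"ay": 0,"az": 0,"claw": -1},
    {"tx": 22,"ty": 0,"tz": -20,"ax": 0,"ay": 0,"az": 0,"claw": -1},
    {"tx": 0,"ty": 0,"tz": 0,"ax": 0,"ay": 0,"az": 0,"claw": -1},
    {"tx": 0,"ty": 0,"tz": 0,"ax": 0,"ay": 0,"az": 0,"claw": -1}
  ]
}}

```text
time_s: 16.05
tcp_pos: [0.551, -0.1669, 0.1878]
eef_rot: [180.0, -14.9, -7.3]
contact_force: [0.3, 0.4, -0.0]
gripper_width: 0.0019
```

Run:
```python
from h import *
x,y,a=np.load('chest.npy'); R=np.array([[np.cos(a),-np.sin(a),0],[np.sin(a),np.cos(a),0],[0,0,1]])
c=cap('top'); L=(cloud(c)-[x,y,0])@R*1000
ins=(abs(L[...,0])<80)&(abs(L[...,1])<95)&(L[...,2]<75)&(L[...,2]>40)
k=L[ins]; print('knob',len(k),np.median(k,0),k.min(0),k.max(0))
if len(k)>5: print(cv2.minEnclosingCircle(k[:,:2].astype(np.float32)))
d=L[(abs(L[...,0])<80)&(abs(L[...,1])<95)&(L[...,2]<36)&(L[...,2]>22)];print('disc',len(d),d.mean(0),d.min(0),d.max(0))
s=r.get_state(); print(s['tcp_pos'],(s['tcp_pos']-[x,y,0])@R*1000,s['eef_rot'])
s=cap('side'); cv2.imwrite('pics/s4.png',cv2.resize(s['image'][60:260,200:370],None,fx=3,fy=3,interpolation=cv2.INTER_CUBIC))
```

```text
knob 135 [-20.2948196   -5.09501298  53.77081326] [-35.39058    -22.33515398  44.41353993] [ 4.31989671 15.03192677 60.55588419]
((-14.67355728149414, -1.3939183950424194), 21.42147445678711)
disc 398 [-28.33536255 -14.31077855  24.85965075] [-68.2703757  -52.5320026   22.01158686] [30.22240787 41.55686884 33.47077443]
[ 0.55094816 -0.16710418  0.18844886] [ 11.80355553 148.18951623 188.44886009] [179.97021387 -14.94284233  -7.33120735]
```

View pics/s4.png

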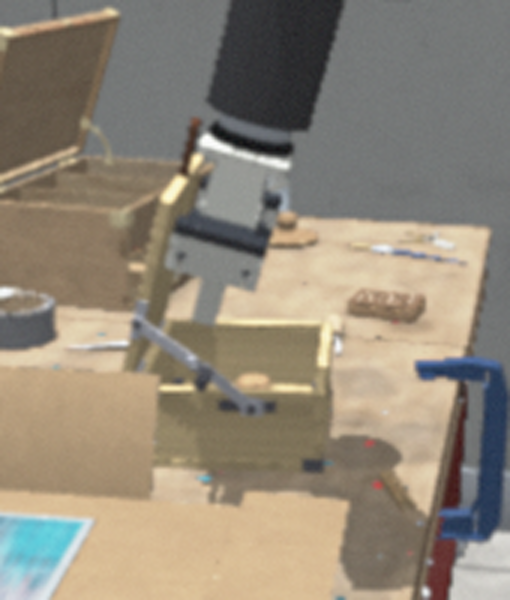

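>>> {"api": "step_arm", "payload": {
  "increments": [
    {"tx": 1,"ty": 1,"tz": -20,"ax": 0,"ay": 0,"az": 0,"claw": -1},
    {"tx": 0,"ty": 0,"tz": -20,"ax": 0,"ay": 0,"az": 0,"claw": -1},
    {"tx": 0,"ty": 0,"tz": -9,"ax": 0,"ay": 0,"az": 0,"claw": -1},
    {"tx": 0,"ty": 0,"tz": 0,"ax": 0,"ay": 0,"az": 0,"claw": -1},
    {"tx": 0,"ty": 0,"tz": -2,"ax": 0,"ay": 0,"az": 0,"claw": -1},
    {"tx": 0,"ty": 0,"tz": -2,"ax": 0,"ay": 0,"az": 0,"claw": -1},
    {"tx": 0,"ty": 0,"tz": 0,"ax": 0,"ay": 0,"az": 0,"claw": -1}
  ]
}}

```text
time_s: 16.85
tcp_pos: [0.5526, -0.1661, 0.1362]
eef_rot: [180.0, -15.0, -7.3]
contact_force: [-0.0, -0.1, -0.1]
gripper_width: 0.0007
```

>>> {"api": "step_arm", "payload": {
  "increments": [
    {"tx": 0,"ty": 0,"tz": -2,"ax": 0,"ay": 0,"az": 0,"claw": -1},
    {"tx": 0,"ty": 0,"tz": -2,"ax": 0,"ay": 0,"az": 0,"claw": -1},
    {"tx": 0,"ty": 0,"tz": 0,"ax": 0,"ay": 0,"az": 0,"claw": -1}
  ]
}}

```text
time_s: 17.15
tcp_pos: [0.5533, -0.166, 0.1325]
eef_rot: [180.0, -15.1, -7.3]
contact_force: [-1.2, 0.2, 5.0]
gripper_width: 0.0007
```

>>> {"api": "step_arm", "payload": {
  "increments": [
    {"tx": 0.5,"ty": 0,"tz": -2,"ax": 0,"ay": 0,"az": 0,"claw": -1},
    {"tx": 0.5,"ty": 0,"tz": -2,"ax": 0,"ay": 0,"az": 0,"claw": -1},
    {"tx": 0,"ty": 0,"tz": 0,"ax": 0,"ay": 0,"az": 0,"claw": -1}
  ]
}}

```text
time_s: 17.45
tcp_pos: [0.5552, -0.1663, 0.1293]
eef_rot: [180.0, -15.2, -7.3]
contact_force: [0.6, -2.1, 7.4]
gripper_width: 0.0003
```

>>> {"api": "step_arm", "payload": {
  "increments": [
    {"tx": 0.5,"ty": 0,"tz": -2,"ax": 0,"ay": 0,"az": 0,"claw": -1},
    {"tx": 0.6,"ty": 0,"tz": -2,"ax": 0,"ay": 0,"az": 0,"claw": -1},
    {"tx": 0,"ty": 0,"tz": 0,"ax": 0,"ay": 0,"az": 0,"claw": -1}
  ]
}}

```text
time_s: 17.75
tcp_pos: [0.5545, -0.1661, 0.1236]
eef_rot: [180.0, -15.0, -7.3]
contact_force: [0.2, 0.4, 0.1]
gripper_width: 0.0003
```

>>> {"api": "step_arm", "payload": {
  "increments": [
    {"tx": 0.6,"ty": 0,"tz": -2,"ax": 0,"ay": 0,"az": 0,"claw": -1},
    {"tx": 0.6,"ty": 0,"tz": -2,"ax": 0,"ay": 0,"az": 0,"claw": -1},
    {"tx": 0,"ty": 0,"tz": 0,"ax": 0,"ay": 0,"az": 0,"claw": -1}
  ]
}}

```text
time_s: 18.05
tcp_pos: [0.5552, -0.166, 0.119]
eef_rot: [180.0, -14.9, -7.3]
contact_force: [-0.3, -0.1, -0.4]
gripper_width: 0.0002
```

>>> {"api": "step_arm", "payload": {
  "increments": [
    {"tx": 0.6,"ty": 0,"tz": -2,"ax": 0,"ay": 0,"az": 0,"claw": -1},
    {"tx": 0.6,"ty": 0,"tz": -2,"ax": 0,"ay": 0,"az": 0,"claw": -1},
    {"tx": 0,"ty": 0,"tz": 0,"ax": 0,"ay": 0,"az": 0,"claw": -1}
  ]
}}

```text
time_s: 18.35
tcp_pos: [0.5567, -0.166, 0.1153]
eef_rot: [180.0, -15.0, -7.3]
contact_force: [-0.6, -0.8, -0.0]
gripper_width: 0.0003
```

>>> {"api": "step_arm", "payload": {
  "increments": [
    {"tx": -2,"ty": 0,"tz": 20,"ax": 0,"ay": 0,"az": 0,"claw": -1},
    {"tx": -6,"ty": 0,"tz": 40,"ax": 0,"ay": 0,"az": 0,"claw": -1},
    {"tx": -30,"ty": 0,"tz": 40,"ax": 0.97,"ay": 7.44,"az": 0,"claw": -1},
    {"tx": -35,"ty": 0,"tz": 30,"ax": 0.96,"ay": 7.43,"az": 0,"claw": -0.5},
    {"tx": -20,"ty": 0,"tz": 40,"ax": 0,"ay": 0,"az": 0,"claw": 0.3},
    {"tx": 0,"ty": 0,"tz": 0,"ax": 0,"ay": 0,"az": 0,"claw": 0.3}
  ]
}}

```text
time_s: 18.95
tcp_pos: [0.4723, -0.1675, 0.2821]
eef_rot: [179.9, -2.1, -7.4]
contact_force: [-0.0, 0.1, -0.1]
gripper_width: 0.0192
```

```bash
python3 stay.py r2 | awk '$1>=10'
python3 - <<'E'
from h import *
# lid angle/tab location from side depth
x,y,a=np.load('chest.npy'); R=np.array([[np.cos(a),-np.sin(a),0],[np.sin(a),np.cos(a),0],[0,0,1]])
for n in ('side','top'):
    c=cap(n); L=(cloud(c)-[x,y,0])@R*1000
    m=(abs(L[...,1])<100)&(L[...,2]>110)&(L[...,2]<265)&(L[...,0]>20)&(L[...,0]<120)
    k=L[m]
    print(n,len(k))
    if len(k)>50:
        for z in range(110,265,20):
            q=k[(k[:,2]>z)&(k[:,2]<z+20)]
            if len(q): print(z+10,len(q),np.percentile(q[:,0],[5,50,95]).round(1))
E
```

```text
10 414 83.2 2.7
15 500 85.9 3.3
20 515 88.7 3.4
25 558 90.1 3.7
30 971 88.5 6.5
35 1429 88.3 9.7
40 1060 95.9 12.0
45 1052 106.7 7.0
50 1022 110.8 8.9
55 784 121.3 5.3
60 847 127.8 5.6
65 838 136.1 5.9
70 815 141.4 5.4
75 1062 148.0 7.0
80 984 148.9 6.5
85 369 143.3 2.6
90 0  
side 208
120 20 [83.5 85.9 89. ]
140 23 [76.4 79.  82. ]
160 25 [70.8 73.5 75.5]
180 27 [63.8 66.3 69.4]
200 29 [57.1 59.7 62.8]
220 27 [50.9 53.4 56.4]
240 29 [44.2 47.2 49.6]
260 28 [38.5 40.6 43.2]
top 77
120 12 [96.3 98.2 99.2]
140 4 [88.2 90.  92.6]
160 2 [84.1 84.3 84.5]
180 7 [74.8 77.5 80.3]
200 6 [67.9 69.8 73.4]
220 7 [61.4 63.6 66.5]
240 6 [55.2 58.1 60. ]
260 33 [37.4 39.9 52.5]
```

View pics/r2.png

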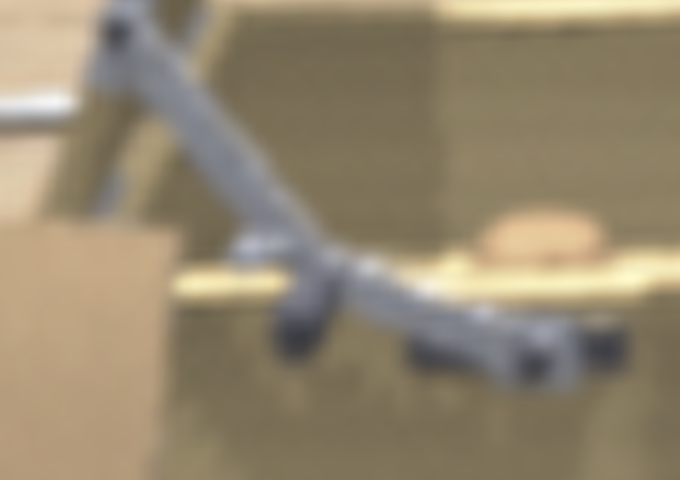

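>>> {"api": "step_arm", "payload": {
  "increments": [
    {"tx": 0,"ty": 0,"tz": 45,"ax": 0,"ay": 0,"az": 0,"claw": 0.3},
    {"tx": 0,"ty": -10,"tz": 45,"ax": 0,"ay": 0,"az": 0,"claw": 0.3},
    {"tx": 15,"ty": -35,"tz": 10,"ax": 0,"ay": 0,"az": 0,"claw": 0.3},
    {"tx": 20,"ty": -35,"tz": 0,"ax": 0,"ay": 0,"az": 0,"claw": 0.3},
    {"tx": 20,"ty": -35,"tz": 0,"ax": 0,"ay": 0,"az": 0,"claw": 0.3},
    {"tx": 20,"ty": -30,"tz": 0,"ax": 0,"ay": 0,"az": 0,"claw": 0.3},
    {"tx": 7,"ty": -5,"tz": 0,"ax": 0,"ay": 0,"az": 0,"claw": 0.3},
    {"tx": 0,"ty": 0,"tz": 0,"ax": 0,"ay": 0,"az": 0,"claw": 0.3},
    {"tx": 0,"ty": 0,"tz": 0,"ax": 0,"ay": 0,"az": 0,"claw": 0.3}
  ]
}}

```text
time_s: 20.25
tcp_pos: [0.5527, -0.3164, 0.3758]
eef_rot: [179.9, -1.6, -7.4]
contact_force: [-0.2, 0.4, -0.1]
gripper_width: 0.0566
```

>>> {"api": "step_arm", "payload": {
  "increments": [
    {"tx": 0.8,"ty": -1.8,"tz": -18,"ax": 0.2,"ay": 1.6,"az": 0,"claw": 0.3},
    {"tx": 0,"ty": 0,"tz": -30,"ax": 0,"ay": 0,"az": 0,"claw": 0.3},
    {"tx": 0,"ty": 0,"tz": -30,"ax": 0,"ay": 0,"az": 0,"claw": 0.3},
    {"tx": 0,"ty": 0,"tz": 0,"ax": 0,"ay": 0,"az": 0,"claw": 0.3},
    {"tx": 0,"ty": 0,"tz": 0,"ax": 0,"ay": 0,"az": 0,"claw": -1},
    {"tx": 0,"ty": 0,"tz": 0,"ax": 0,"ay": 0,"az": 0,"claw": -1},
    {"tx": 0,"ty": 0,"tz": 0,"ax": 0,"ay": 0,"az": 0,"claw": -1},
    {"tx": 0,"ty": 0,"tz": 0,"ax": 0,"ay": 0,"az": 0,"claw": -1},
    {"tx": 0,"ty": 0,"tz": 0,"ax": 0,"ay": 0,"az": 0,"claw": -1},
    {"tx": 0,"ty": 0,"tz": 0,"ax": 0,"ay": 0,"az": 0,"claw": -1},
    {"tx": 0,"ty": 0,"tz": 0,"ax": 0,"ay": 0,"az": 0,"claw": -1}
  ],
  "newtons": 25
}}

```text
time_s: 21.35
tcp_pos: [0.5539, -0.318, 0.299]
eef_rot: [179.9, -0.1, -7.4]
contact_force: [-1.2, 6.0, 3.9]
gripper_width: 0.0202
```

>>> {"api": "step_arm", "payload": {
  "increments": [
    {"tx": -6.2,"ty": 0.8,"tz": -2.0,"ax": 0,"ay": 0,"az": 0,"claw": -1},
    {"tx": -6.2,"ty": 0.8,"tz": -2.1,"ax": 0,"ay": 0,"az": 0,"claw": -1},
    {"tx": -10.1,"ty": 1.3,"tz": -3.9,"ax": 0,"ay": 0,"az": 0,"claw": -1},
    {"tx": -10.0,"ty": 1.3,"tz": -4.5,"ax": 0,"ay": 0,"az": 0,"claw": -1},
    {"tx": -9.7,"ty": 1.3,"tz": -5.0,"ax": 0,"ay": 0,"az": 0,"claw": -1},
    {"tx": -9.5,"ty": 1.2,"tz": -5.4,"ax": 0,"ay": 0,"az": 0,"claw": -1},
    {"tx": -9.2,"ty": 1.2,"tz": -5.9,"ax": 0,"ay": 0,"az": 0,"claw": -1},
    {"tx": -8.9,"ty": 1.1,"tz": -6.4,"ax": 0,"ay": 0,"az": 0,"claw": -1},
    {"tx": 0,"ty": 0,"tz": 0,"ax": 0,"ay": 0,"az": 0,"claw": -1}
  ]
}}

```text
time_s: 22.25
tcp_pos: [0.4831, -0.3088, 0.2627]
eef_rot: [179.9, 0.0, -7.4]
contact_force: [-0.8, 6.2, 0.2]
gripper_width: 0.0194
```

>>> {"api": "step_arm", "payload": {
  "increments": [
    {"tx": -8.6,"ty": 1.9,"tz": -6.8,"ax": 0,"ay": 0,"az": 0,"claw": -1},
    {"tx": -8.2,"ty": 1.0,"tz": -7.3,"ax": 0,"ay": 0,"az": 0,"claw": -1},
    {"tx": -7.8,"ty": 1.0,"tz": -7.7,"ax": 0,"ay": 0,"az": 0,"claw": -1},
    {"tx": -7.5,"ty": 1.0,"tz": -8.0,"ax": 0,"ay": 0,"az": 0,"claw": -1},
    {"tx": -7.0,"ty": 0.9,"tz": -8.4,"ax": 0,"ay": 0,"az": 0,"claw": -1},
    {"tx": -6.7,"ty": 0.9,"tz": -8.7,"ax": 0,"ay": 0,"az": 0,"claw": -1},
    {"tx": -6.2,"ty": 0.8,"tz": -9.1,"ax": 0,"ay": 0,"az": 0,"claw": -1},
    {"tx": -5.7,"ty": 0.7,"tz": -9.3,"ax": 0,"ay": 0,"az": 0,"claw": -1},
    {"tx": -5.2,"ty": 0.7,"tz": -9.6,"ax": 0,"ay": 0,"az": 0,"claw": -1},
    {"tx": -4.8,"ty": 0.6,"tz": -9.9,"ax": 0,"ay": 0,"az": 0,"claw": -1},
    {"tx": 0,"ty": 0,"tz": 0,"ax": 0,"ay": 0,"az": 0,"claw": -1}
  ]
}}

```text
time_s: 23.35
tcp_pos: [0.4153, -0.2999, 0.1768]
eef_rot: [179.9, 0.1, -7.4]
contact_force: [-0.9, 4.3, -2.7]
gripper_width: 0.0202
```

>>> {"api": "step_arm", "payload": {
  "increments": [
    {"tx": -4.3,"ty": 0.6,"tz": -10.2,"ax": 0,"ay": 0,"az": 0,"claw": -1},
    {"tx": -3.7,"ty": 0.5,"tz": -10.3,"ax": 0,"ay": 0,"az": 0,"claw": -1},
    {"tx": -3.2,"ty": 0.4,"tz": -10.5,"ax": 0,"ay": 0,"az": 0,"claw": -1},
    {"tx": -2.8,"ty": 0.4,"tz": -10.7,"ax": 0,"ay": 0,"az": 0,"claw": -1},
    {"tx": -2.2,"ty": 0.3,"tz": -10.8,"ax": 0,"ay": 0,"az": 0,"claw": -1},
    {"tx": -1.6,"ty": 0.2,"tz": -10.9,"ax": 0,"ay": 0,"az": 0,"claw": -1},
    {"tx": -1.2,"ty": 0.2,"tz": -8,"ax": 0,"ay": 0,"az": 0,"claw": -1},
    {"tx": -0.6,"ty": 0.1,"tz": -8,"ax": 0,"ay": 0,"az": 0,"claw": -1},
    {"tx": 0,"ty": 0,"tz": -4,"ax": 0,"ay": 0,"az": 0,"claw": -1},
    {"tx": 0,"ty": 0,"tz": 0,"ax": 0,"ay": 0,"az": 0,"claw": -1},
    {"tx": 0,"ty": 0,"tz": 0,"ax": 0,"ay": 0,"az": 0,"claw": -1}
  ]
}}

```text
time_s: 24.45
tcp_pos: [0.3963, -0.2974, 0.0949]
eef_rot: [179.9, 0.0, -7.4]
contact_force: [-2.7, 2.2, -2.0]
gripper_width: 0.0195
```

>>> {"api": "step_arm", "payload": {
  "increments": [
    {"tx": 0,"ty": 0,"tz": -1.5,"ax": 0,"ay": 0,"az": 0,"claw": -1},
    {"tx": 0,"ty": 0,"tz": -1.5,"ax": 0,"ay": 0,"az": 0,"claw": -1},
    {"tx": 0,"ty": 0,"tz": 0,"ax": 0,"ay": 0,"az": 0,"claw": -1}
  ]
}}

```text
time_s: 24.75
tcp_pos: [0.3962, -0.2974, 0.092]
eef_rot: [179.9, 0.0, -7.4]
contact_force: [-3.7, 2.3, -2.6]
gripper_width: 0.02
```

>>> {"api": "step_arm", "payload": {
  "increments": [
    {"tx": 0,"ty": 0,"tz": -1.5,"ax": 0,"ay": 0,"az": 0,"claw": -1},
    {"tx": 0,"ty": 0,"tz": -1,"ax": 0,"ay": 0,"az": 0,"claw": -1},
    {"tx": 0,"ty": 0,"tz": 0,"ax": 0,"ay": 0,"az": 0,"claw": -1}
  ]
}}

```text
time_s: 25.05
tcp_pos: [0.3963, -0.2975, 0.0914]
eef_rot: [179.8, -0.0, -7.4]
contact_force: [-10.4, 9.2, 20.3]
gripper_width: 0.0201
```

Seated on the rim at 20 N. I'll relax, open, lift straight off and check.

>>> {"api": "step_arm", "payload": {
  "increments": [
    {"tx": 0,"ty": 0,"tz": 1.5,"ax": 0,"ay": 0,"az": 0,"claw": -1},
    {"tx": 0,"ty": 0,"tz": 0,"ax": 0,"ay": 0,"az": 0,"claw": 0.4},
    {"tx": 0,"ty": 0,"tz": 0,"ax": 0,"ay": 0,"az": 0,"claw": 0.4},
    {"tx": 0,"ty": 0,"tz": 0,"ax": 0,"ay": 0,"az": 0,"claw": 0.4},
    {"tx": 0,"ty": 0,"tz": 0,"ax": 0,"ay": 0,"az": 0,"claw": 0.4},
    {"tx": 0,"ty": 0,"tz": 0,"ax": 0,"ay": 0,"az": 0,"claw": 0.4},
    {"tx": 0,"ty": 0,"tz": 30,"ax": 0,"ay": 0,"az": 0,"claw": 0.4},
    {"tx": 0,"ty": 0,"tz": 45,"ax": 0,"ay": 0,"az": 0,"claw": 0.4},
    {"tx": 0,"ty": 20,"tz": 45,"ax": 0,"ay": 0,"az": 0,"claw": 0.4},
    {"tx": 0,"ty": 45,"tz": 15,"ax": 0,"ay": 0,"az": 0,"claw": 0.4},
    {"tx": 0,"ty": 45,"tz": 0,"ax": 0,"ay": 0,"az": 0,"claw": 0.4},
    {"tx": 0,"ty": 0,"tz": 0,"ax": 0,"ay": 0,"az": 0,"claw": 0.4}
  ]
}}

```text
time_s: 26.25
tcp_pos: [0.3971, -0.1839, 0.2272]
eef_rot: [179.9, -0.2, -7.2]
contact_force: [0.5, -0.8, 0.3]
gripper_width: 0.0612
```

Run:
```python
from h import *
import pickle
x,y,a=np.load('chest.npy'); R=np.array([[np.cos(a),-np.sin(a),0],[np.sin(a),np.cos(a),0],[0,0,1]])
c0=pickle.load(open('top0.pkl','rb')); c=cap('top')
for q in (c0,c):
    L=(cloud(q)-[x,y,0])@R*1000
    print([np.nanmedian(L[(abs(L[...,1]+50)<40)&(abs(L[...,0]-k)<8)&(L[...,2]>60)][:,2]).round(1) for k in (-85,-60,-30,0,30)])
s=cap('side'); cv2.imwrite('pics/end.png',cv2.resize(np.hstack([c['image'][150:300,130:440],s['image'][130:280,200:370]]),None,fx=1.6,fy=1.6)); print(r.get_state()['contact_force'])
```

```text
[np.float64(96.6), np.float64(96.6), np.float64(96.7), np.float64(97.1), np.float64(97.5)]
[np.float64(96.6), np.float64(97.5), np.float64(97.1), np.float64(96.7), np.float64(96.9)]
[-0.27644844 -0.4122441   0.41168246]
```

View pics/end.png

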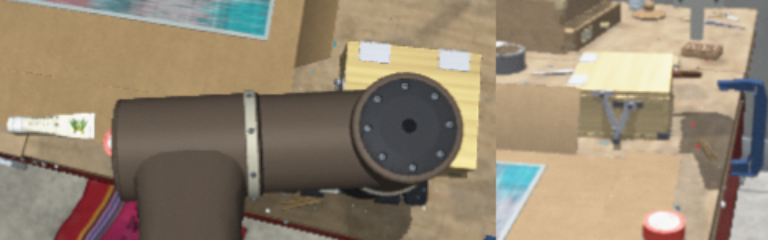

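The lid height profile matches the shut start state, and the arm is clear of everything. Handing in.

```bash
python3 -c "
from plant import r
print(r.close_job())"
```

```text
the job is handed in; nothing more can be done
None
```

The baren is in the chest with the lid shut, and I handed the job in after about 26 s of the 72 s allowed; it reports no verdict.

- **Raising:** I lifted the lid by its tab until the stay locked. Side-camera line fits put the elbow about 0.1 rad past straight. The pull peaked near 21 N against the 25 N limit, and the foot showed no visible shift.
- **Placing:** I set the baren down on the chest floor and let go. The top camera then showed its axis about 15 mm in depth and 1 mm in width from the chest's centre. It was not checked again after the lid shut.
- **Breaking the stay:** About 7 N on the thumb pin clicked the joint through. The fold then measured about 0.44 rad and the lid stood at about 1.26 rad.
- **Lowering:** I lowered the lid by its tab at under 1 rad/s, pressed it onto the rim with about 20 N, released it and lifted clear.

**Last checks:** The lid's heights match the shut start state within about 1 mm, and the force on the tool was about zero. The tube, pot and peg look undisturbed in the last picture; I judged that by eye, with the arm partly hiding the pot and peg in the top view. No check disagreed.

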